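# Poise the dispensing head over the open tubes

### The job

Fold the cooler's clear blue cover, which has an orange bar handle, back to 110 degrees from shut (a little past upright), let go and leave it standing there. Then lift the four-nozzle dispensing head out of its holder and carry it over the bench, disturbing none of the loose things, until its four nozzles are centred over the four open green tubes with their tips about 8 mm above the mouths; the head must never touch the tubes or the cooler. Finish while holding it there in the gripper, upright, still and hovering: do not put it down or let go.

Things in the scene. Friction and masses are not known exactly. Their poses are not given: they have to be found in the camera images.
- cover (a joint): angle of the cooler's cover, rad: 0 = shut (lying flat), 1.57 = upright, grows as it folds back, stop at 2.6. It starts anywhere from shut to about 30 degrees ajar. A stiff hinge: the cover stays at whatever angle it is left, and takes about 2 to 3 N at the bar to move.
- cover_bar (a point): middle of the straight orange round bar, 10 mm thick and 90 mm long, of the U-shaped handle on the cover's free edge. The bar is parallel to the hinge, 176 mm from it, with a free gap of 40 mm between bar and cover edge. Axes turn with the cover: x along the bar.
- cover_hinge (a point): middle of the cooler's hinge line, fixed on its top rim, 75 mm above the bench. Axes of the cooler: x along the hinge, y horizontal and away from the cooler, z up. The shut cover (150 mm along x, 130 mm along y, 6 mm thick, see-through blue) lies from here towards -y; the bar rises and swings over towards +y as the cover opens. The white cooler box is 150 x 130 x 75 mm.
- open_mouths (a point): centre of the row of four OPEN GREEN tubes in the cooler, in the plane of their mouths (68 mm above the bench, 7 mm below the cooler's rim). x runs along the row, z up; the tubes stand at x = -30, -10, 10 and 30 mm, 17 mm outside and 13 mm inside diameter. The row is parallel to the hinge and stands 53 or 98 mm from it; the row of tubes with white caps (69 mm high) stands in the other place. The rows are firmly seated.
- open_strip: the row of four open green tubes itself; origin under its middle, 28 mm below the mouths, same axes as open_mouths
- shut_strip: the other row, four tubes with white caps, 29 mm high, same pitch; origin under its middle, x along the row. Not to be touched by the head
- head_grip (a point): centre of the upright blue grip of the dispensing head, 26 x 26 mm square and 54 mm high, where it is grasped; it is 88 mm straight above the nozzle tips. x along the head's row of nozzles, z up. Below the grip is a white bar 104 mm (x) x 24 mm (y) x 24 mm high whose top is 29 mm below this point; above it is a red button to 35 mm above this point. Weighs about 0.16 kg.
- head_tips (a point): middle of the row of the head's four yellow nozzle tips, in the plane of the tips, at the head's lowest level: nozzles at x = -30, -10, 10 and 30 mm. x along the row, z up. The head is the same either way round.
- head: the whole dispensing head; same origin and axes as head_tips
- holder: grey fixed holder in which the head hangs upright, 130 x 70 mm, two cheeks that carry the ends of the white bar from below with locating lips up to 57 mm above the bench; open on top: the head lifts straight out. Origin under its centre, x along the head.
- cooler: the white cooler box, fixed, 150 (x) x 130 (y) x 75 mm; origin under its centre, hinge at y = +65 mm
- rack_mid (a point): middle of the loose white tube rack with red and orange caps that stands between holder and cooler: 170 (x) x 60 (y) x 105 mm, origin half-way up. Leave alone.
- amber_mid (a point): half-way up the loose amber bottle, 60 mm diameter, 140 mm high. Leave alone.
- clear_mid (a point): half-way up the loose clear bottle with blue cap, 64 mm diameter, 150 mm high. Leave alone.
- tape_mid (a point): centre of the loose green tape roll lying flat, 68 mm diameter, 20 mm high. Leave alone.
- tip_box_mid (a point): centre of the loose blue pipette tip box, 82 x 122 x 57 mm. Leave alone.
- tub_mid (a point): half-way up the loose white open tub, 80 mm across, 85 mm high. Leave alone.

How it is judged:
By the outcome, as a careful person would: the job done as asked, in the order asked, and still so for the second after the job is handed in, while the arm keeps its last pose, push and grip.
It also fails if it takes over 67 s, if anything falls off the work surface, if the arm or the gripper's body presses on something with over 40 N, if the wrist force passes 120 N, or if a joint passes its speed limit or range.

### The arm

A 7-joint arm with a two-finger parallel gripper is mounted at the origin on the work surface. World frame = base frame: x ahead of the robot, y to its left, z up, the work surface at z = 0. Lengths are in mm, angles in rad, forces in N, time in s.
With the tool pointing down it reaches from about 425 to 875 mm from the base axis. Payload 9.9 kg.
Tool frame: the origin (TCP) lies at the very end of the fingers, on their centre line; the grasp point (between the pads) lies 19 mm behind it; x points along the fingers, y is the direction in which the jaws open and shut, and the axes are right-handed (so a half turn about x gives the same grasp; the last joint's range is limited). The gripper opens to 85 mm and grips with 20 to 120 N. Pads are 22 mm wide; open, the fingers measure 114 mm over their backs; the gripper's body (76 mm by 85 mm) begins 54 mm behind the grasp point. The pads swing forward as they close: fully open they stand 13 mm farther back than shut.
Start: joints at [-0.084, 0.576, 0.025, 1.437, -0.015, 1.129, -0.057], TCP at [675.003, 0.006, 231.289] pointing down, gripper open.
Joint ranges: [-2.76, 2.76], [-0.34, 2.15], [-1.52, 1.57], [0.19, 2.46], [-1.09, 4.23], [0.17, 1.99], [-2.82, 2.82]. Speed limits (rad/s): [2.22, 2.22, 3.01, 3.01, 3.14, 3.14, 3.14].

### API

Orientations are given as [roll, pitch, yaw] about the fixed x, y, z axes, in that order (R = Rz(yaw) Ry(pitch) Rx(roll)).
In Python, from rig import env, grab_frame gives the robot as it stands. The module is installed in compiled form; this text tells all that it offers.
- The arm moves only by the shell command python3 -m jog 'ROWS' [FORCE]. ROWS is JSON, a list that holds one entry, the list of rows, each a list of 5 numbers: the opening in per cent of the stroke, from 0 (shut) to 100 (fully open), then the shift along the tool's x, y, z in m, then the turn about the tool's x in rad. In form: [[[fingers, x, y, z, yaw], ...]]. A call has 1 to 8 rows; each row shifts and turns the commanded pose from where the row before left it, along the tool's axes as they then stand; what a row does not reach is not made up. A row lasts 1/10 s, in which the tool goes at most 50 mm and 8.59 degrees, less where a joint would pass 70% of its speed; a pose out of reach is approached as far as the arm can. A call is refused whole if a number of a shift passes 0.05 or a number of a turn 0.15, either way. A call with a gripper value outside its range is refused whole. The fingers move at their own pace and stop on an object; FORCE is the grip in N (left out, the last holds). Time passes only in rows, so rows that do not move let the fingers close. It gives the time, the measured TCP pose, the force and the opening at its end, in the units of the state.
- env.read_state(): the state, without advancing time (a new reading comes with each control period).
- grab_frame(name): name is "scene" or "side" or "wrist"; returns a dict with "image" (420x560x3 uint8, red, green, blue), "intrinsics" (3x3 intrinsics, pixels), "k1" (the pictures are not rectified: a ray, as slopes to the right and down, at radius r is drawn at 1 + k1 r^2 times it, then the intrinsics apply), "R" (3x3) and "t" (3): a world point X has camera coordinates R X + t. Camera axes: x right, y down, z forward; pixel columns grow to the right and rows downward; lengths in mm; the calibration is good to about 2 mm. A picture is of the moment at which its call begins. There is no depth.
- env.close_job(): hands the job in, once; it reports no verdict.
The state is a dict: "clock": time; "qpos": joint angles; "joint_velocities": joint speeds; "tau": joint torques, N m; "tcp_pos": TCP position; "ee_rot": TCP orientation; "contact_force": force on the tool from outside, world axes, zero at the start; "ft_torque": the same for the moment, N m; "finger_gap": finger opening in mm.
Only numpy, scipy, OpenCV 4.12 (cv2) and the standard library are available. Lean on these libraries where they do the work, as an engineer would, in place of code of your own. Each camera call takes 0.05 s, during which the arm holds its last target.

## Working session

There is one attempt and no reset: what is moved stays moved. The work goes in short steps, Python scripts to look and compute and a shell command to move; the robot and the scene stay as the last step left them, time stands still between calls to the robot, and variables do not carry over. Pictures are saved under pics/ and viewed, and the job is handed in when it is done.

```bash
mkdir -p pics; python3 - <<'E'
from rig import env, grab_frame
import cv2,pickle
print(env.read_state())
for n in ["scene","side","wrist"]:
    f=grab_frame(n); pickle.dump(f,open(f'{n}0.pkl','wb'))
    cv2.imwrite(f'pics/{n}0.png',f['image'][:,:,::-1])
    print(n,f['intrinsics'].tolist(),f['k1'],f['R'].round(4).tolist(),f['t'])
E
```

```text
{'clock': 0.0, 'qpos': array([-0.08379172,  0.57654531,  0.02484026,  1.43790987, -0.01499077,
        1.12900143, -0.05647509]), 'joint_velocities': array([-1.52006826e-03, -6.98150659e-04,  1.05008914e-05,  1.17579987e-03,
        9.38026723e-04,  5.86681178e-04,  2.83087072e-04]), 'tau': array([ 1.10782021e-03, -7.65753937e+01,  2.25157209e+00, -2.85965914e+01,
        1.54639565e-02,  1.25475466e-02,  7.09064329e-05]), 'tcp_pos': array([ 6.74544447e+02, -8.69528477e-04,  2.30433051e+02]), 'ee_rot': array([-1.51453285,  1.56911693, -3.08527131]), 'contact_force': array([-0.07677574, -0.04656308, -0.71082143]), 'ft_torque': array([ 0.01495762, -0.0093155 , -0.00068169]), 'finger_gap': 85.42561742994815}
scene [[404.33394876593616, 0.0, 280.3172243606364], [0.0, 404.33394876593616, 209.7998607825098], [0.0, 0.0, 1.0]] -0.08976692466110966 [[-0.7696, 0.6385, 0.0012], [0.5362, 0.6472, -0.5419], [-0.3468, -0.4164, -0.8404]] [ 476.37749668 -288.22105805 1219.61257154]
side [[470.17272990491625, 0.0, 278.65029784337213], [0.0, 470.17272990491625, 212.21598380968186], [0.0, 0.0, 1.0]] -0.09144793625714738 [[0.7421, -0.6703, -0.0028], [-0.3703, -0.4065, -0.8352], [0.5587, 0.6209, -0.5499]] [-469.40516189  299.46155885  625.7557215 ]
wrist [[361.2048654869273, 0.0, 282.6771911290439], [0.0, 361.2048654869273, 206.10231995108091], [0.0, 0.0, 1.0]] -0.03891260009112569 [[1.0, 0.0003, -0.0017], [0.0008, -0.9516, 0.3074], [-0.0015, -0.3074, -0.9516]] [-674.75082101  -40.7849982   381.28316857]
```

View pics/scene0.png

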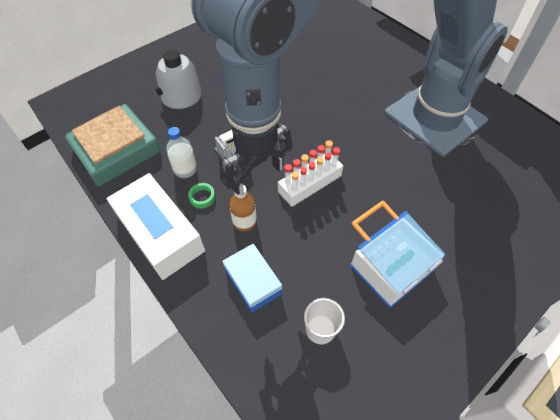

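View pics/side0.png

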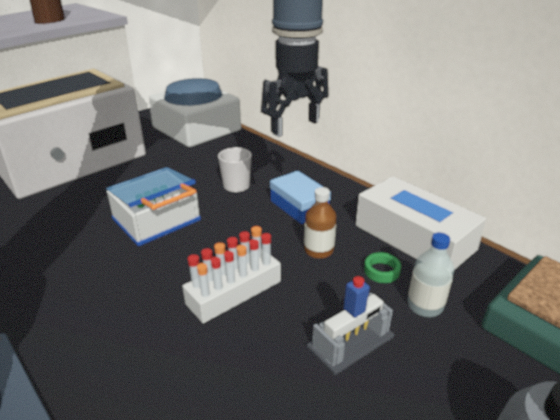

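View pics/wrist0.png

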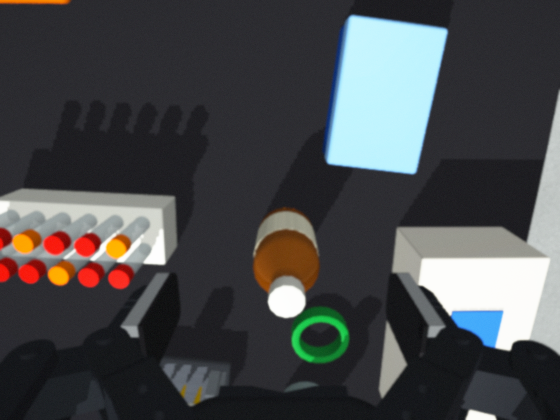

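The scene view shows the cooler at about (397,257) with the orange bar at (375,218), the rack at (310,175) and the amber bottle at (243,210). The side view shows the holder with the head at (352,325).

```bash
cat > h.py <<'E'
import numpy as np,cv2,pickle
from scipy.optimize import least_squares
def load(n): return pickle.load(open(n+'.pkl','rb'))
def cen(f): return -f['R'].T@f['t']
def ray(f,u,v):
    K=f['intrinsics']; a=np.array([(u-K[0,2])/K[0,0],(v-K[1,2])/K[1,1]]); p=a.copy()
    for _ in range(30): p=a/(1+f['k1']*(p@p))
    d=f['R'].T@np.array([p[0],p[1],1]); return cen(f),d/np.linalg.norm(d)
def onz(f,u,v,z):
    c,d=ray(f,u,v); return c+d*(z-c[2])/d[2]
def proj(f,X):
    X=np.atleast_2d(X)@f['R'].T+f['t']; p=X[:,:2]/X[:,2:]; p=p*(1+f['k1']*(p**2).sum(1,keepdims=True))
    K=f['intrinsics']; return p*[K[0,0],K[1,1]]+[K[0,2],K[1,2]]
def tri(obs):
    A=np.zeros((3,3));b=np.zeros(3);L=[]
    for f,u,v in obs:
        c,d=ray(f,u,v);P=np.eye(3)-np.outer(d,d);A+=P;b+=P@c;L.append((c,d))
    X=np.linalg.solve(A,b); return X,[round(float(np.linalg.norm((np.eye(3)-np.outer(d,d))@(X-c))),1) for c,d in L]
def crop(f,name,x,y,w,h,s):
    im=f['image'][y:y+h,x:x+w,::-1]; cv2.imwrite('pics/'+name,cv2.resize(im,None,fx=s,fy=s,interpolation=cv2.INTER_CUBIC))
E
python3 - <<'E'
from h import *
s,d,w=load('scene0'),load('side0'),load('wrist0')
print(cen(s),cen(d),cen(w))
crop(s,'c1.png',335,190,125,125,6 and 4.7)
crop(d,'c2.png',95,155,120,90,6)
crop(d,'c3.png',295,265,110,100,6)
# rough positions
print('holder',onz(d,352,345,20),'cooler',onz(s,397,257,75),'rack',onz(s,310,178,50),'amber',onz(s,243,225,0))
print('clear',onz(d,430,300,20),'tape',onz(d,382,268,10),'tip',onz(s,253,278,57),'tub',onz(s,322,330,30))
E
```

```text
[944.10458949 390.24916515 868.23604826] [ 109.62980184 -581.42179553  592.890088  ] [675.3715097   78.61714007 374.19461559]
holder [ 523.76138398 -291.27037206   20.        ] cooler [498.54919851 254.83321633  75.        ] rack [487.05039434 -41.06986647  50.        ] amber [686.39953616 -64.67078287   0.        ]
clear [ 700.21556116 -318.43218309   20.        ] tape [ 717.99263427 -201.13901245   10.        ] tip [766.62313242  85.45708713  57.        ] tub [721.7624288  259.96585886  30.        ]
```

View pics/c1.png

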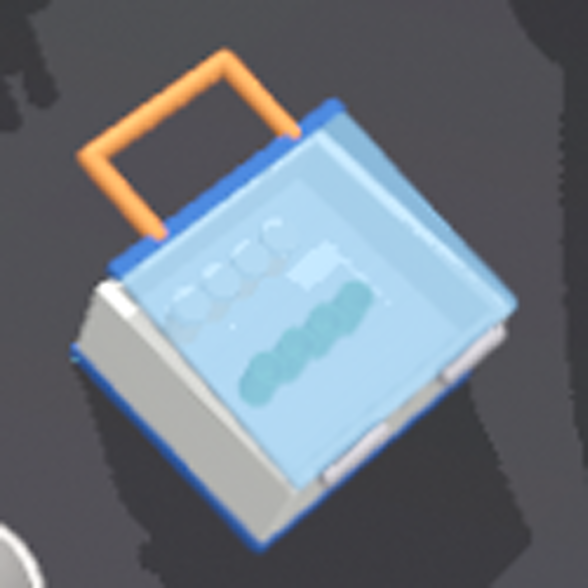

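View pics/c2.png

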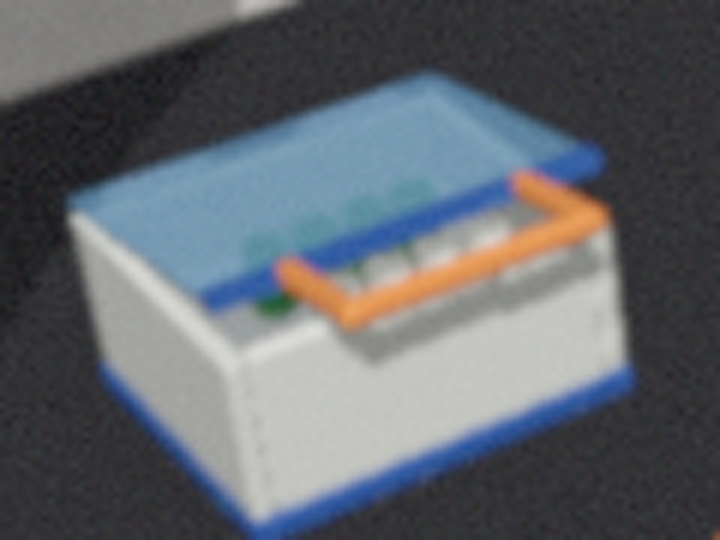

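View pics/c3.png

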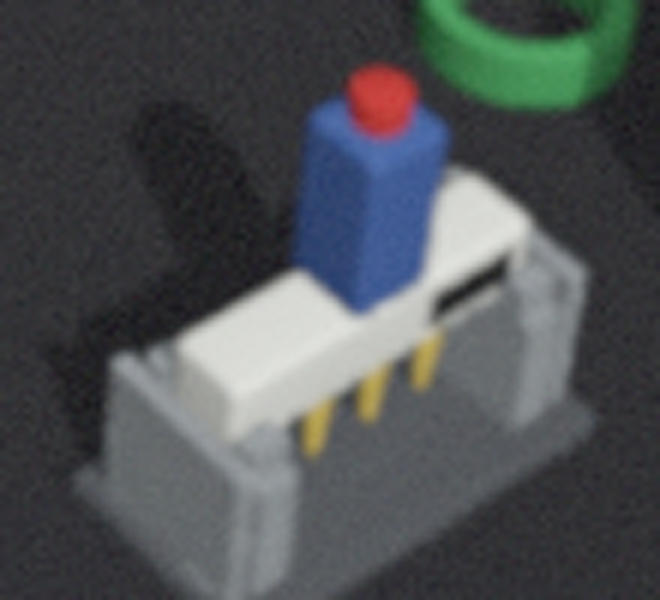

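Bar corners: scene about (353,223) and (383,202), side about (196,190) and (153,207). The green open row is the one nearer the hinge. The head grip and red button are clear in the side view.

```bash
python3 - <<'E'
from h import *
np.set_printoptions(precision=1,suppress=True)
s,d,w=load('scene0'),load('side0'),load('wrist0')
S=lambda x,y:(s,335+x/4.7,190+y/4.7)
D=lambda x,y:(d,95+x/6,155+y/6)
H=lambda x,y:(d,295+x/6,265+y/6)
A,e1=tri([S(88,155),D(600,215)]);B,e2=tri([S(226,60),D(352,312)])
print('bar',A,e1,B,e2,(A+B)/2,np.linalg.norm(A-B),np.degrees(np.arctan2(*(B-A)[1::-1])))
# cover free edge corners
C1,e1=tri([S(115,272),D(600,160)]);C2,e2=tri([S(337,103),D(208,300)]);print('edge',C1,e1,C2,e2,np.linalg.norm(C1-C2))
# hinge corners of cover (far)
C3,e1=tri([S(296,487),D(430,75)]);C4,e2=tri([S(515,303),D(72,205)]);print('hinge',C3,e1,C4,e2,np.linalg.norm(C3-C4))
# bottom corners
for n,o in [('sL',S(75,352)),('sB',S(262,548)),('dN',D(258,530)),('dR',D(635,380)),('dL',D(100,372))]: print(n,onz(*o,0))
# head
print('btn top',onz(*H(383,82),0+35+ 0))
for z in (0,):pass
E
```

```text
bar [529.5 141.7 107.1] [2.0, 2.0] [437.8 146.7 105.5] [1.4, 1.4] [483.6 144.2 106.3] 91.88763448559865 176.847869773152
edge [559.4 190.   96.9] [2.8, 2.8] [410.3 196.3  98.8] [1.7, 1.7] 149.33376141241996
hinge [563.7 313.7  81. ] [0.1, 0.1] [415.6 319.7  79.2] [0.9, 0.9] 148.22318950946075
sL [556.3 185.3   0. ]
sB [560.1 316.   -0. ]
dN [413.6 198.9   0. ]
dR [565.4 187.6   0. ]
dL [416.1 330.7   0. ]
btn top [ 637.8 -207.5   35. ]
```

```bash
python3 - <<'E'
from h import *
from scipy.spatial.transform import Rotation as Ro
np.set_printoptions(precision=3,suppress=True)
print(Ro.from_euler('xyz',[-1.51453285,  1.56911693, -3.08527131]).as_matrix())
s,d=load('scene0'),load('side0')
# orange bar refined: mask points of both views
for f,n in((s,'s'),(d,'d')):
    hsv=cv2.cvtColor(f['image'],cv2.COLOR_RGB2HSV); m=cv2.inRange(hsv,(8,130,120),(20,255,255))
    k,l,st,c=cv2.connectedComponentsWithStats(m); print(n,[(st[i].tolist(),c[i]) for i in range(1,k) if st[i,4]>20])
E
```

```text
[[-0.002  1.     0.   ]
 [-0.     0.    -1.   ]
 [-1.    -0.002  0.   ]]
s [([326, 140, 7, 8, 47], array([328.745, 143.723])), ([301, 154, 8, 9, 35], array([304.6  , 158.029])), ([230, 193, 25, 24, 425], array([241.847, 205.567])), ([352, 201, 47, 39, 364], array([371.786, 217.038]))]
d [([142, 185, 55, 24, 240], array([171.417, 197.463])), ([309, 203, 26, 27, 503], array([322.046, 217.149])), ([251, 226, 11, 10, 99], array([256.152, 230.586])), ([214, 242, 12, 11, 107], array([219.252, 247.29 ])), ([237, 244, 9, 11, 76], array([240.961, 249.632])), ([313, 252, 16, 5, 57], array([320.596, 254.175])), ([197, 262, 10, 12, 85], array([201.659, 268.153]))]
```

```bash
python3 -m jog '[[[100,0,-0.038,-0.029,0],[100,0,-0.038,-0.029,0],[100,0,-0.038,-0.029,0],[100,0,-0.038,-0.029,0],[100,0,-0.039,-0.028,0],[40,0,0,0,0.147],[40,0,0,0,0.147],[40,0,0,0,0.147]]]' 30
python3 -m jog '[[[40,0,0,0,0.147],[40,0,0,0,0.147],[40,0,0,0,0.147],[40,0,0,0,0.147],[40,0,0,0,0.147],[40,0,0,0,0.147],[40,0,0,0,0.147],[40,0,0,0,0.147]]]'
python3 - <<'E'
from rig import env, grab_frame
from h import *
from scipy.spatial.transform import Rotation as Ro
st=env.read_state();print(st['clock'],st['tcp_pos'],st['finger_gap'],st['qpos']);print(Ro.from_euler('xyz',st['ee_rot']).as_matrix().round(3))
for n in ["scene","side","wrist"]:
    f=grab_frame(n); pickle.dump(f,open(f'{n}1.pkl','wb'))
    cv2.imwrite(f'pics/{n}1.png',f['image'][:,:,::-1])
E
```

```text
clock: 0.95
tcp_pos: [483.6, 144.3, 231.4]
ee_rot: [-2.844, 1.571, 1.422]
contact_force: [-1.0, -1.0, 0.7]
finger_gap: 44.2
clock: 1.75
tcp_pos: [483.9, 144.0, 231.2]
ee_rot: [0.276, 1.571, -2.917]
contact_force: [-0.1, -0.1, -0.4]
finger_gap: 33.9
1.75 [483.86327073 144.00800765 231.19867576] 33.85430971901594 [-0.65960641  0.34398636  0.38085559  1.88767256 -0.1560048   0.93896907
 -1.82943407]
[[-0.    -0.052 -0.999]
 [-0.    -0.999  0.052]
 [-1.     0.     0.   ]]
```

View pics/scene1.png

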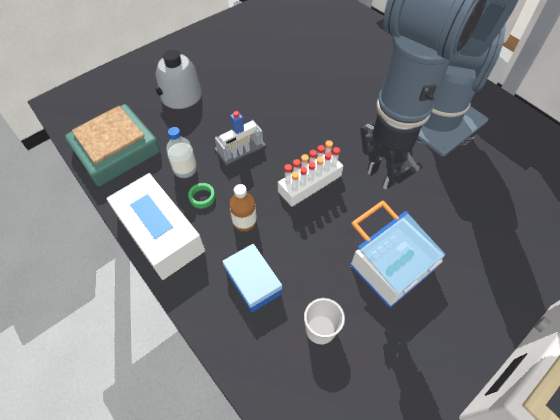

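View pics/wrist1.png

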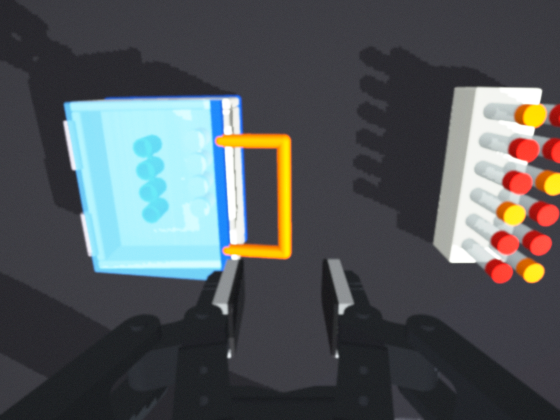

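View pics/side1.png

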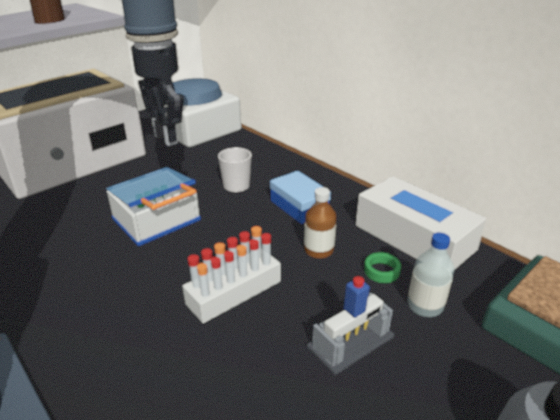

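The wrist view shows the bar upright at column ~285 (rows 140–252), parallel to the pads. In the scene view the head is now visible at (238,125).

```bash
python3 - <<'E'
from h import *
np.set_printoptions(precision=1,suppress=True)
s,d,w=load('scene0'),load('side0'),load('wrist1')
S=lambda x,y:(s,335+x/4.7,190+y/4.7)
D=lambda x,y:(d,95+x/6,155+y/6)
for zz in (95,100,105,110): print(zz,onz(w,285,139,zz),onz(w,285,254,zz))
A,e1=tri([S(88,155),D(600,215),(w,285,139)]);B,e2=tri([S(226,60),D(352,312),(w,285,253)]);print(A,e1,B,e2)
A,e1=tri([S(88,155),D(600,215),(w,285,253)]);B,e2=tri([S(226,60),D(352,312),(w,285,139)]);print(A,e1,B,e2)
s1=load('scene1')
crop(s1,'c4.png',195,95,90,80,7);crop(w,'c5.png',50,80,260,210,3)
E
```

```text
95 [526.8 140.   95. ] [429.8 144.5  95. ]
100 [527.4 140.  100. ] [432.1 144.4 100. ]
105 [528.1 140.  105. ] [434.5 144.4 105. ]
110 [528.7 140.  110. ] [436.9 144.3 110. ]
[528.9 140.9 107.2] [2.3, 2.1, 1.0] [437.  145.5 105.9] [2.0, 1.6, 1.5]
[500.9 136.  124.4] [32.5, 24.5, 51.5] [473.  150.  106.4] [30.1, 31.2, 55.7]
```

View pics/c4.png

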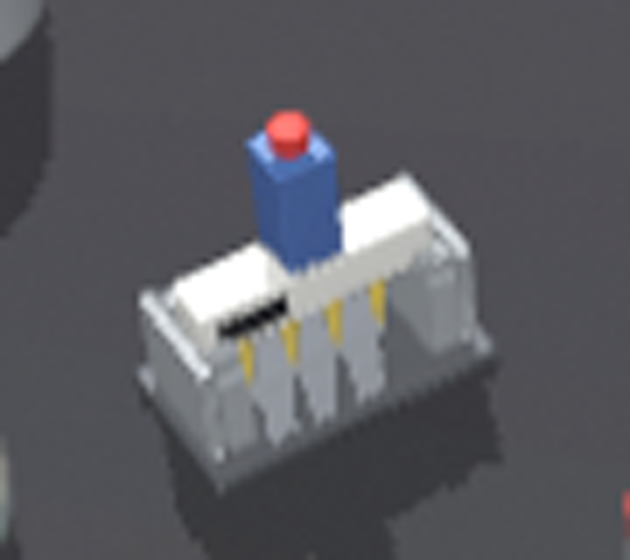

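View pics/c5.png

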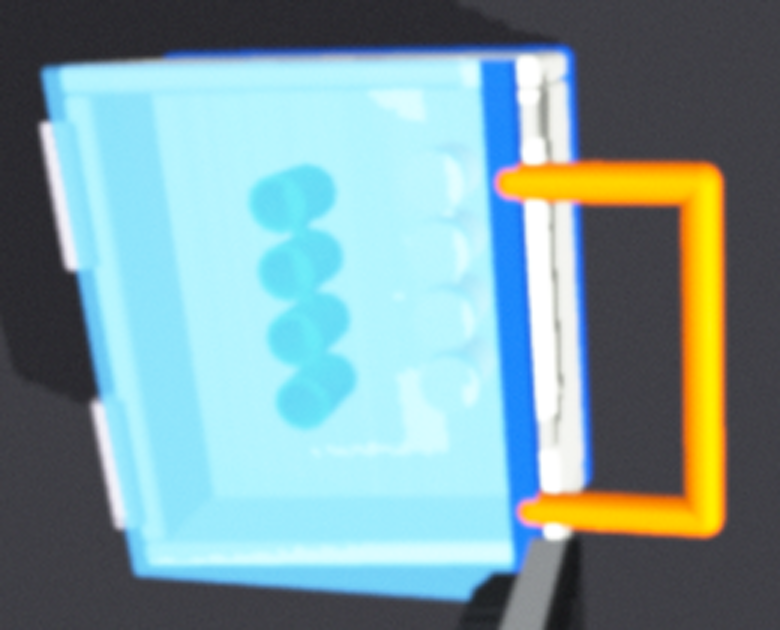

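```bash
python3 -m jog '[[[40,0.048,0.001,0,0],[40,0.048,0,0,0],[40,0.030,0,0,0],[40,0.017,0,0,0],[0,0,0,0,0],[0,0,0,0,0],[0,0,0,0,0],[0,0,0,0,0]]]' 30
python3 - <<'E'
import numpy as np
from rig import env
print(env.read_state()['finger_gap'],env.read_state()['contact_force'])
t=np.radians(np.linspace(10.3,110,21)); h=-176*np.cos(t);v=176*np.sin(t)
print(np.c_[-np.diff(v),-np.diff(h)].round(1).tolist())
E
```

```text
clock: 2.7
tcp_pos: [483.8, 143.4, 89.1]
ee_rot: [-1.926, 1.57, 1.171]
contact_force: [-3.1, 1.7, -2.2]
finger_gap: 8.9
8.851584158386444 [-3.14001759  1.65302054 -2.17924751]
[[-14.9, -3.4], [-14.6, -4.7], [-14.1, -5.9], [-13.5, -7.1], [-12.9, -8.3], [-12.1, -9.4], [-11.2, -10.4], [-10.3, -11.3], [-9.3, -12.2], [-8.2, -12.9], [-7.0, -13.6], [-5.8, -14.2], [-4.6, -14.6], [-3.3, -15.0], [-2.0, -15.2], [-0.6, -15.3], [0.7, -15.3], [2.0, -15.2], [3.3, -14.9], [4.6, -14.6]]
```

```bash
python3 -m jog '[[[0,-0.0149,-0.0034,0,0],[0,-0.0146,-0.0047,0,0],[0,-0.0141,-0.0059,0,0],[0,-0.0135,-0.0071,0,0],[0,0,0,0,0]]]' 30
python3 - <<'E'
from rig import env, grab_frame
from h import *
for n in ["scene","side"]:
    f=grab_frame(n); pickle.dump(f,open(f'{n}2.pkl','wb'))
a=load('scene2')['image'][170:320,320:470,::-1];b=load('side2')['image'][120:250,80:230,::-1]
cv2.imwrite('pics/p2.png',np.hstack([cv2.resize(a[:130],None,fx=2.6,fy=2.6),cv2.resize(b,None,fx=2.6,fy=2.6)]))
E
```

```text
clock: 3.2
tcp_pos: [484.7, 164.0, 147.4]
ee_rot: [-2.68, 1.57, 0.416]
contact_force: [-4.8, -2.8, 2.5]
finger_gap: 8.8
```

View pics/p2.png

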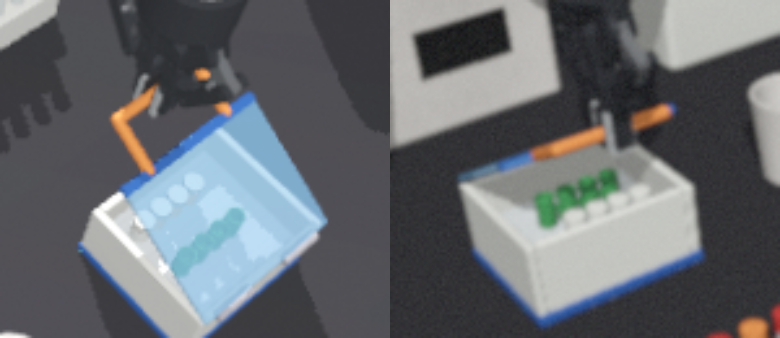

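The cover follows the gripped bar, now at about 30°, and the open green tubes are visible in the side view. I'll continue along the arc.

```bash
python3 -m jog '[[[0,-0.0129,-0.0083,0,0],[0,-0.0121,-0.0094,0,0],[0,-0.0112,-0.0104,0,0],[0,-0.0103,-0.0113,0,0],[0,-0.0093,-0.0122,0,0],[0,-0.0082,-0.0129,0,0],[0,0,0,0,0]]]'
python3 -m jog '[[[0,-0.0070,-0.0136,0,0],[0,-0.0058,-0.0142,0,0],[0,-0.0046,-0.0146,0,0],[0,-0.0033,-0.0150,0,0],[0,-0.0020,-0.0152,0,0],[0,0,0,0,0]]]'
```

```text
clock: 4.0
tcp_pos: [487.4, 226.6, 211.9]
ee_rot: [1.369, 1.569, -1.819]
contact_force: [-10.5, -11.8, 22.8]
finger_gap: 8.7
clock: 4.6
tcp_pos: [490.4, 303.8, 234.2]
ee_rot: [-1.598, 1.567, 1.501]
contact_force: [-10.2, 0.5, 18.0]
finger_gap: 8.8
```

```bash
python3 -m jog '[[[0,-0.0006,-0.0153,0,0],[0,0.0007,-0.0153,0,0],[0,0.0020,-0.0152,0,0],[0,0.0033,-0.0149,0,0],[0,0,0,0,0],[0,0,0,0,0]]]'
python3 - <<'E'
from rig import env, grab_frame
from h import *
print(env.read_state()['qpos'])
for n in ["scene","side"]:
    f=grab_frame(n); pickle.dump(f,open(f'{n}3.pkl','wb'))
a=load('scene3')['image'][170:300,320:470,::-1];b=load('side3')['image'][80:210,80:230,::-1]
cv2.imwrite('pics/p3.png',np.hstack([cv2.resize(a,None,fx=2.6,fy=2.6),cv2.resize(b,None,fx=2.6,fy=2.6)]))
E
```

```text
clock: 5.2
tcp_pos: [492.6, 363.0, 227.1]
ee_rot: [-0.643, 1.568, 2.454]
contact_force: [-7.8, 1.5, 2.6]
finger_gap: 8.9
[-0.9348382   0.50714181  0.35753425  1.62777034 -0.20058869  1.0433938
 -2.13178087]
```

View pics/p3.png

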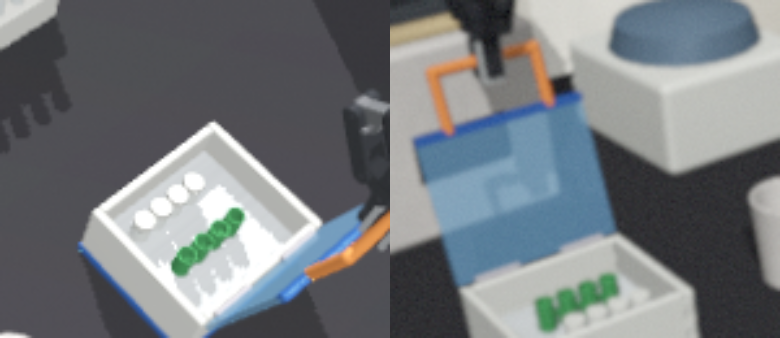

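The cover stands just past upright and the bar is still in the pads. I need bigger crops to measure its angle.

```bash
python3 - <<'E'
from h import *
crop(load('scene3'),'c6.png',345,200,160,120,5)
crop(load('side3'),'c7.png',80,85,130,160,3.7)
E
```

```text
(no output)
```

View pics/c6.png

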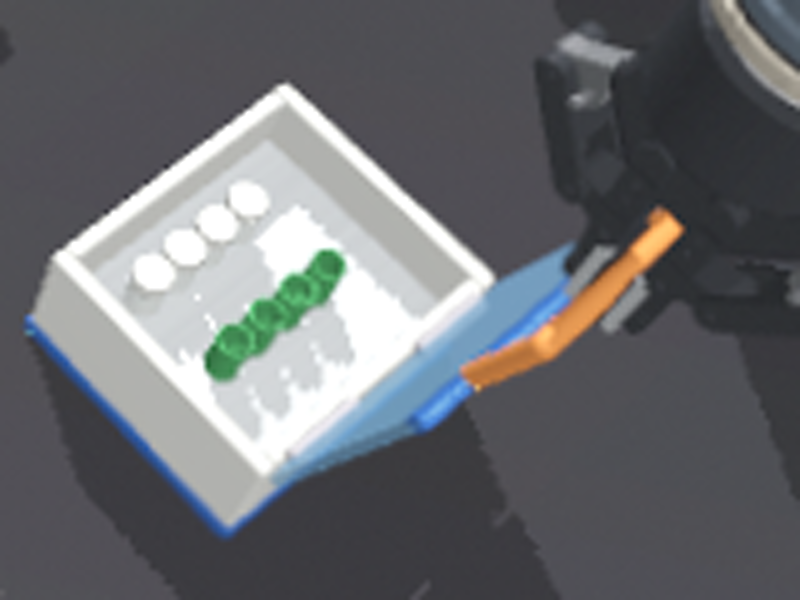

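View pics/c7.png

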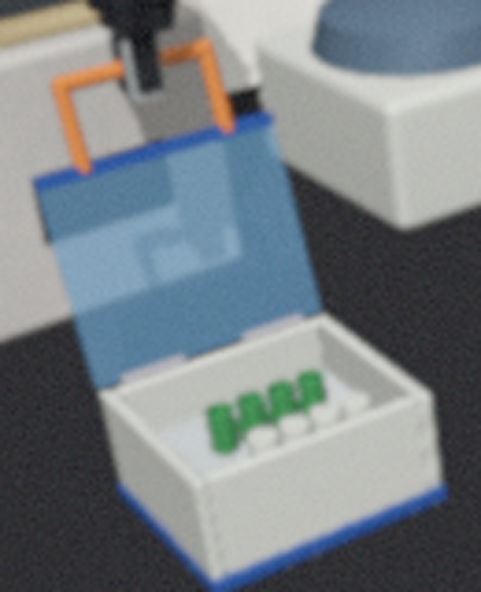

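```bash
python3 - <<'E'
from h import *
np.set_printoptions(precision=1,suppress=True)
s,d=load('scene3'),load('side3')
S=lambda x,y:(s,345+x/5,200+y/5)
D=lambda x,y:(d,80+x/3.7,85+y/3.7)
A,e1=tri([S(543,342),D(204,47)]);B,e2=tri([S(668,225),D(62,84)]);print('bar',A,e1,B,e2,(A+B)/2,np.linalg.norm(A-B))
E,e1=tri([S(425,420),D(270,119)]);print('cover corner',E,e1)
for n,a,b in [('FL',(285,85),(205,485)),('FR',(55,255),(433,397)),('BR',(270,480),(325,318)),('BL',(495,275),(103,393))]:
    X,e=tri([S(*a),D(*b)]);print(n,X,e,onz(*S(*a),75)[:2],onz(*D(*b),75)[:2])
crop(s,'c8.png',380,240,40,40,15);crop(d,'c9.png',130,180,50,35,15)
E
```

```text
bar [535.9 361.7 245.4] [0.6, 0.6] [453.6 365.7 240.7] [5.5, 5.5] [494.7 363.7 243. ] 82.53968266867602
cover corner [563.5 349.3 196.4] [2.4, 2.4]
FL [413.8 191.4  73.6] [3.3, 3.3] [411.4 193.2] [414.8 185.7]
FR [558.6 184.5  73. ] [2.5, 2.5] [557.4 186.4] [558.3 179.3]
BR [563.9 316.2  71.5] [2.8, 2.8] [563.  318.1] [562.2 307. ]
BL [415.5 318.9  74.7] [1.7, 1.7] [413.9 319.8] [416.1 316.3]
```

View pics/c8.png

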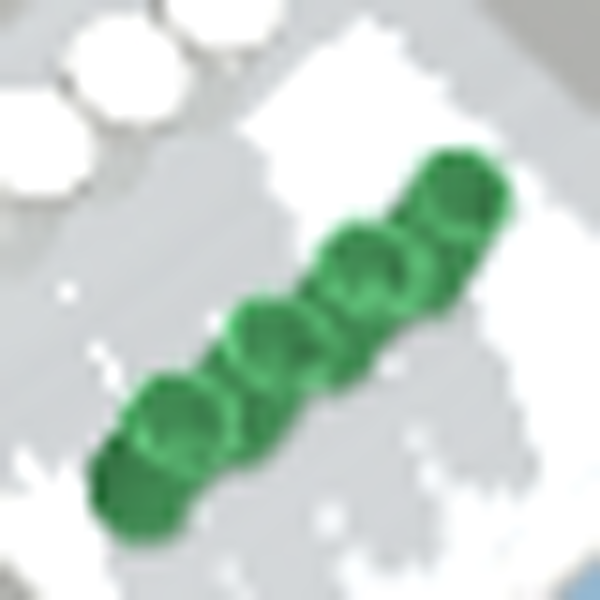

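View pics/c9.png

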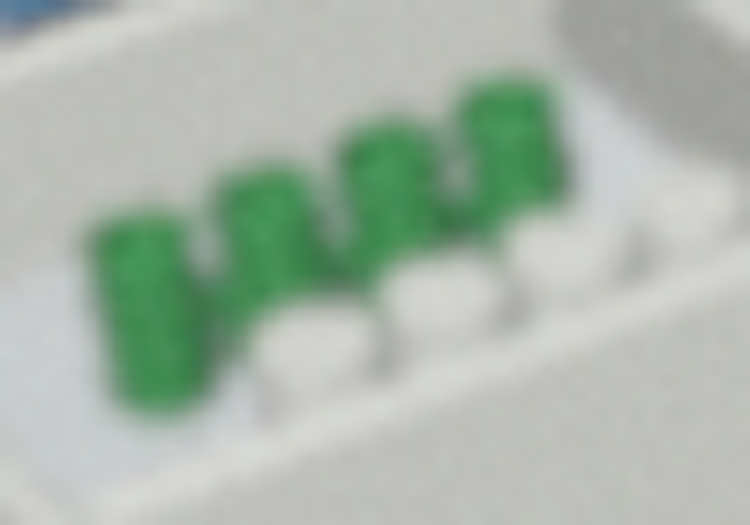

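The green mouths show in the scene crop. The bar is now at y≈363.5, z≈245, so the cover is at about 105°. I'll do the last step and measure again before letting go.

```bash
python3 -m jog '[[[0,0.0023,-0.0073,0,0],[0,0.0023,-0.0072,0,0],[0,0,0,0,0],[0,0,0,0,0]]]'
python3 - <<'E'
from rig import env, grab_frame
from h import *
for n in ["scene","side"]:
    f=grab_frame(n); pickle.dump(f,open(f'{n}4.pkl','wb'))
crop(load('scene4'),'d1.png',400,200,110,110,5)
crop(load('side4'),'d2.png',80,80,100,110,5)
E
```

```text
clock: 5.7
tcp_pos: [493.1, 376.8, 222.3]
ee_rot: [-0.369, 1.568, 2.728]
contact_force: [-7.3, 2.6, 1.3]
finger_gap: 8.9
```

View pics/d1.png

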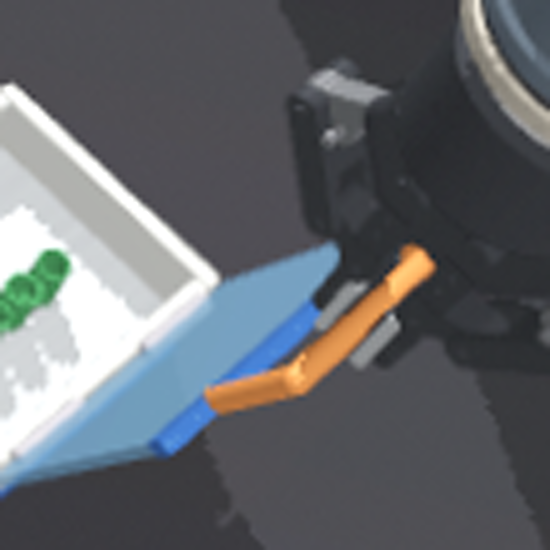

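View pics/d2.png

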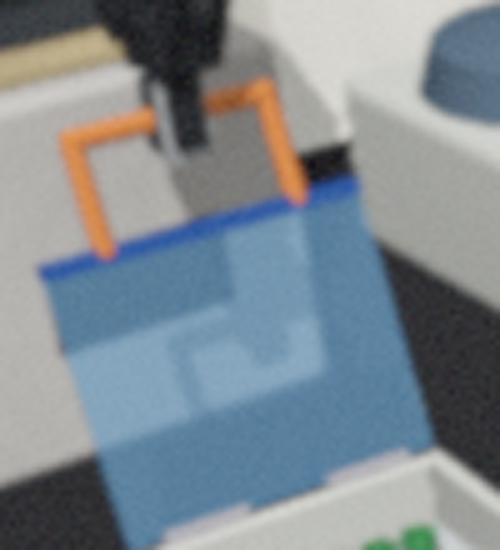

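```bash
python3 - <<'E'
from h import *
np.set_printoptions(precision=1,suppress=True)
s,d=load('scene4'),load('side4')
S=lambda x,y:(s,400+x/5,200+y/5)
D=lambda x,y:(d,80+x/5,80+y/5)
def ang(X,off): print(X, np.degrees(np.arctan2(X[2]-75, -(X[1]-(317-0.047*(X[0]-489))))))
for a,b in [((298,373),(262,92)),((163,445),(357,182)),((338,248),(42,272)),((415,262),(67,140))]:
    X,e=tri([S(*a),D(*b)]);ang(X,0);print(e)
# tubes mouths z=68
s3=load('scene3')
P=np.array([onz(s3,380+x/15,240+y/15,68) for x,y in [(183,425),(275,342),(368,270),(458,197)]]);print(P,P.mean(0))
d3=load('side3')
Q=np.array([onz(d3,130+x/15,180+y/15,68) for x,y in [(140,225),(262,180),(388,135),(508,90)]]);print(Q,Q.mean(0))
E
```

```text
[534.8 375.3 240.9] 110.01265567918715
[1.1, 1.1]
[565.5 358.9 194.6] 110.85423714957953
[1.5, 1.5]
[428.3 358.4 186.4] 109.10073804893194
[13.5, 13.5]
[453.3 380.6 235.1] 111.14630217952235
[7.5, 7.5]
[[523.3 265.2  68. ]
 [503.  265.   68. ]
 [483.5 266.2  68. ]
 [464.  266.9  68. ]] [493.5 265.8  68. ]
[[464.8 265.5  68. ]
 [484.3 264.8  68. ]
 [504.7 263.7  68. ]
 [524.7 263.1  68. ]] [494.6 264.3  68. ]
```

Cover measures about 110–111° (bar 110.0° and 111.1°, cover corner 110.9°). The open row centre is at about (494,265), yaw −2°. I'll let go, rise, and measure the head.

```bash
python3 -m jog '[[[45,0,0,0,0],[45,0,0,0,0],[45,0,0,0,0],[45,0,0,0,0],[45,-0.02,0,0,0],[45,-0.04,0,0,0],[45,-0.04,0,0,0],[45,-0.02,0,0,0]]]'
python3 - <<'E'
from h import *
np.set_printoptions(precision=1,suppress=True)
s,d=load('scene1'),load('side1')
S=lambda x,y:(s,195+x/7,95+y/7)
D=lambda x,y:(d,295+x/6,265+y/6)
print('btn',tri([S(290,125),D(383,82)]))
L=[]
for a,b in [((175,285),(530,220)),((215,330),(450,170)),((405,178),(235,395)),((437,215),(180,345))]:
    X,e=tri([S(*a),D(*b)]);print(X,e);L.append(X)
# holder base corners
for a in [(140,380),(222,490),(495,345)]: print('base s',onz(*S(*a),0))
for a in [(75,480),(595,420)]: print('base d',onz(*D(*a),0))
E
python3 - <<'E'
from rig import env, grab_frame
from h import *
f=grab_frame('wrist');pickle.dump(f,open('wrist5.pkl','wb'));cv2.imwrite('pics/wrist5.png',f['image'][:,:,::-1])
f=grab_frame('scene');pickle.dump(f,open('scene5.pkl','wb'));cv2.imwrite('pics/scene5.png',f['image'][:,:,::-1])
st=env.read_state();print(st['qpos'],st['clock'])
E
```

```text
clock: 6.6
tcp_pos: [495.9, 376.2, 345.8]
ee_rot: [-2.479, 1.566, 0.616]
contact_force: [-0.4, 0.2, -0.2]
finger_gap: 38.5
btn (array([ 540.6, -274.1,  135.9]), [1.8, 1.8])
[ 589.4 -291.7   70. ] [1.8, 1.8]
[ 590.3 -264.2   68.4] [1.8, 1.8]
[ 487.2 -280.2   70.2] [1.8, 1.8]
[ 489.7 -258.2   68.7] [2.7, 2.7]
base s [ 598.1 -315.8    0. ]
base s [ 605.8 -247.5   -0. ]
base s [ 475.6 -238.3    0. ]
base d [ 485.3 -232.4    0. ]
base d [ 605.7 -314.9    0. ]
[-0.96016807  0.44233328  0.38647205  1.40794188 -0.16779253  1.31749702
 -2.18372469] 6.7
```

View pics/wrist5.png

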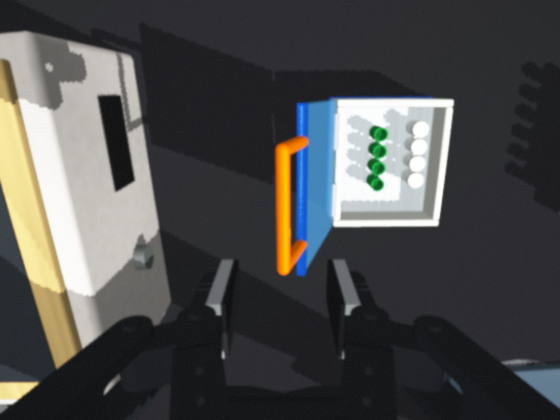

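View pics/scene5.png

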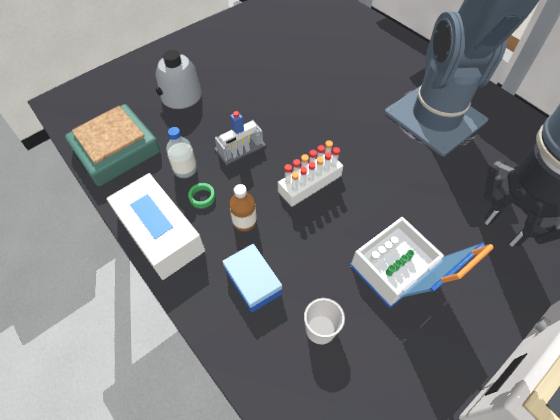

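The cover stands by itself after release. Head: button at (540.6,−274,136), bar top z≈69, yaw ≈ −5°, so the grip centre is at about (540,−274,99). Moving over it.

```bash
python3 -m jog '[[[70,0,0.0462,-0.0056,0],[70,0,0.0462,-0.0056,0],[70,0,0.0462,-0.0056,0],[70,0,0.0462,-0.0056,0],[70,0,0.0462,-0.0056,0],[70,0,0.0462,-0.0056,0],[70,0,0.0462,-0.0056,0]]]'
python3 -m jog '[[[70,0,0.0462,-0.0056,0],[70,0,0.0462,-0.0056,0],[70,0,0.0462,-0.0056,0],[70,0,0.0462,-0.0056,0],[70,0,0.0462,-0.0056,0],[70,0,0.0462,-0.0056,0],[70,0,0.0462,-0.0056,0],[70,0,0,0,0.035]]]'
python3 - <<'E'
from rig import env, grab_frame
from h import *
from scipy.spatial.transform import Rotation as Ro
f=grab_frame('wrist');pickle.dump(f,open('wrist6.pkl','wb'));cv2.imwrite('pics/wrist6.png',f['image'][:,:,::-1])
st=env.read_state();print(st['qpos'],st['clock'],st['tcp_pos']);print(Ro.from_euler('xyz',st['ee_rot']).as_matrix().round(3))
E
```

```text
clock: 7.4
tcp_pos: [518.5, 49.3, 341.5]
ee_rot: [0.249, 1.57, -2.939]
contact_force: [0.0, -0.3, 0.3]
finger_gap: 59.9
clock: 8.2
tcp_pos: [540.6, -281.3, 341.0]
ee_rot: [1.126, 1.566, -2.106]
contact_force: [0.3, -0.2, 0.4]
finger_gap: 60.1
[ 0.05157049  0.44894503  0.56171223  1.45234952 -0.23919926  1.31033731
 -1.03139368] 8.25 [ 541.60172318 -277.73593141  340.85230809]
[[-0.002 -0.091 -0.996]
 [-0.001 -0.996  0.091]
 [-1.     0.002  0.002]]
```

View pics/wrist6.png

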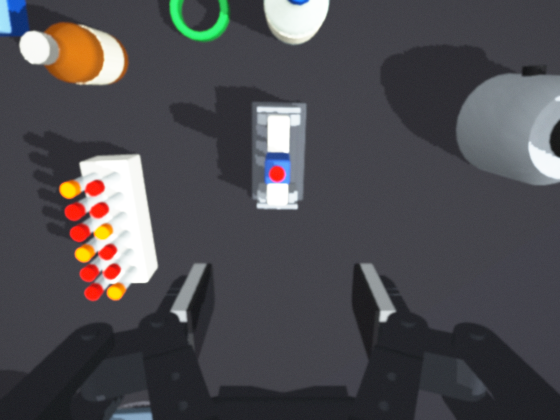

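```bash
python3 - <<'E'
from h import *
np.set_printoptions(precision=1,suppress=True)
w=load('wrist6'); im=w['image']
hsv=cv2.cvtColor(im,cv2.COLOR_RGB2HSV); m=cv2.inRange(hsv,(0,150,120),(6,255,255)); m[:, :240]=0; m[:,320:]=0
ys,xs=np.nonzero(m);print(xs.mean(),ys.mean(),onz(w,xs.mean(),ys.mean(),134))
print(onz(w,277,173,134))
crop(w,'e1.png',235,90,90,130,4.5)
E
```

```text
276.6101694915254 173.39830508474577 [ 540.8 -276.3  134. ]
[ 541.1 -276.7  134. ]
```

View pics/e1.png

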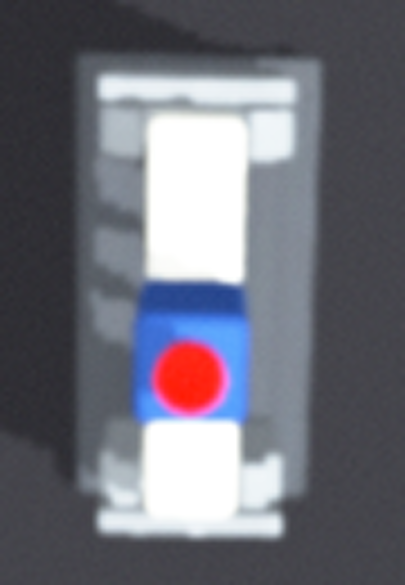

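```bash
python3 - <<'E'
from h import *
np.set_printoptions(precision=1,suppress=True)
w=load('wrist6')
a=onz(w,235+197.5/4.5,90+113/4.5,69);b=onz(w,235+191/4.5,90+517/4.5,69)
print(a,b,(a+b)/2,np.linalg.norm(a-b),np.degrees(np.arctan2(*(a-b)[1::-1])))
E
```

```text
[ 592.3 -283.    69. ] [ 487.3 -271.4   69. ] [ 539.8 -277.2   69. ] 105.71975636352167 -6.315069996904352
```

```bash
python3 -m jog '[[[70,0.045,-0.0015,0.0015,0.006],[70,0.045,0,0,0],[70,0.045,0,0,0],[70,0.045,0,0,0],[70,0.035,0,0,0],[70,0,0,0,0]]]'
python3 - <<'E'
from rig import env, grab_frame
from h import *
f=grab_frame('side');pickle.dump(f,open('side7.pkl','wb'));crop(f,'f1.png',270,190,160,180,3.3)
f=grab_frame('wrist');cv2.imwrite('pics/wrist7.png',f['image'][:,:,::-1])
E
```

```text
clock: 8.85
tcp_pos: [539.3, -269.0, 122.3]
ee_rot: [-0.379, 1.562, 2.677]
contact_force: [-0.5, 0.8, 0.7]
finger_gap: 59.8
```

View pics/f1.png

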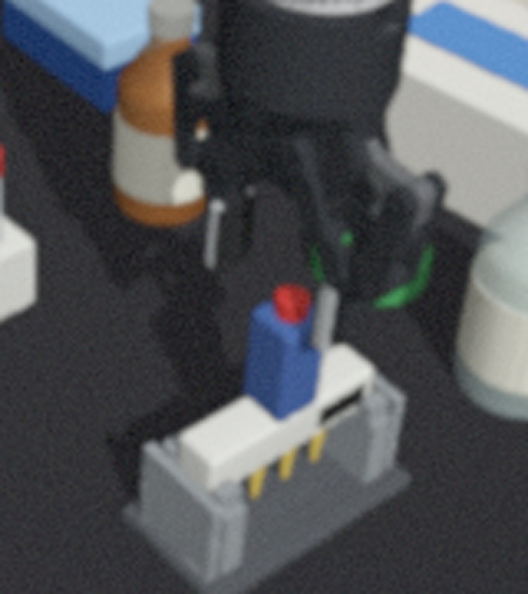

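View pics/wrist7.png

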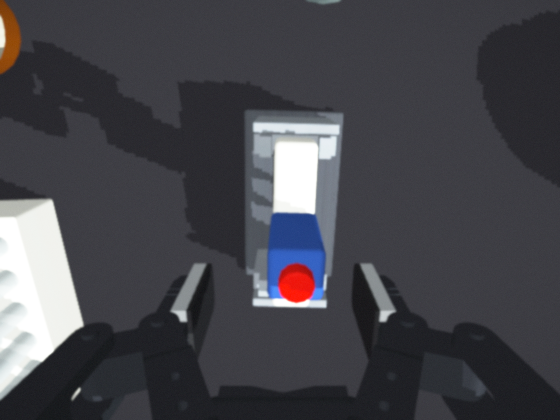

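```bash
python3 - <<'E'
from rig import env, grab_frame
from h import *
from scipy.spatial.transform import Rotation as Ro
np.set_printoptions(precision=4,suppress=True)
st=env.read_state();print(st['clock'],st['tcp_pos'],st['joint_velocities']);print(Ro.from_euler('xyz',st['ee_rot']).as_matrix())
E
```

```text
8.95 [ 541.8637 -271.4859  127.3798] [-0.0011 -0.0346  0.0195 -0.0335  0.0016  0.0052 -0.0019]
[[-0.0009 -0.0863 -0.9963]
 [ 0.0003 -0.9963  0.0863]
 [-1.     -0.0002  0.0009]]
```

```bash
python3 -m jog '[[[70,0,0.0045,0.001,0.008],[70,0,0,0,0],[70,0,0,0,0],[70,0,0,0,0]]]'
python3 - <<'E'
from rig import env, grab_frame
from h import *
np.set_printoptions(precision=1,suppress=True)
print(env.read_state()['tcp_pos'])
f=grab_frame('wrist');pickle.dump(f,open('wrist8.pkl','wb'))
hsv=cv2.cvtColor(f['image'],cv2.COLOR_RGB2HSV); m=cv2.inRange(hsv,(0,150,120),(6,255,255)); m[:, :240]=0; m[:,340:]=0
ys,xs=np.nonzero(m);print(xs.mean(),ys.mean(),onz(f,xs.mean(),ys.mean(),132))
f=grab_frame('side');pickle.dump(f,open('side8.pkl','wb'))
print(env.read_state()['tcp_pos'])
E
```

```text
clock: 9.35
tcp_pos: [540.8, -276.5, 128.0]
ee_rot: [3.015, 1.569, -0.222]
contact_force: [0.3, 0.2, 0.5]
finger_gap: 59.6
[ 540.8 -276.5  128. ]
282.13467656415696 281.56203605514315 [ 540.4 -276.4  132. ]
[ 540.6 -276.3  127.5]
```

Button at (540.4,−276.4), directly between the pads. Descend and grip.

```bash
python3 -m jog '[[[70,0.024,0,0,0],[70,0.023,0,0,0],[70,0,0,0,0],[70,0,0,0,0],[0,0,0,0,0],[0,0,0,0,0],[0,0,0,0,0],[0,0,0,0,0]]]' 60
python3 -m jog '[[[0,0,0,0,0],[0,0,0,0,0],[0,0,0,0,0]]]' 60
```

```text
clock: 10.25
tcp_pos: [541.0, -276.6, 81.3]
ee_rot: [2.966, 1.569, -0.271]
contact_force: [-1.1, 0.9, 6.5]
finger_gap: 25.2
clock: 10.55
tcp_pos: [541.0, -276.6, 81.3]
ee_rot: [2.976, 1.569, -0.26]
contact_force: [-0.7, 1.0, 6.4]
finger_gap: 25.7
```

```bash
python3 -m jog '[[[0,-0.01,0,0,0],[0,-0.02,0,0,0],[0,-0.025,0,0,0],[0,-0.03,0,0,0],[0,-0.035,0,0,0],[0,-0.035,0,0,0],[0,-0.035,0,0,0],[0,-0.03,0,0,0]]]' 60
python3 -m jog '[[[0,-0.01,0,0,0],[0,0,0,0,0],[0,0,0,0,0]]]'
python3 - <<'E'
from rig import env, grab_frame
from h import *
st=env.read_state();print(st['tcp_pos'],st['contact_force'],st['qpos'])
f=grab_frame('side');pickle.dump(f,open('side9.pkl','wb'));cv2.imwrite('pics/side9.png',f['image'][:,:,::-1])
E
```

```text
clock: 11.35
tcp_pos: [540.0, -276.5, 302.8]
ee_rot: [2.706, 1.57, -0.532]
contact_force: [0.1, 0.4, -1.8]
finger_gap: 25.4
clock: 11.65
tcp_pos: [539.9, -275.8, 308.9]
ee_rot: [-0.455, 1.569, 2.591]
contact_force: [0.0, -0.5, -2.5]
finger_gap: 25.1
[ 539.89310182 -275.84663039  308.9043685 ] [ 0.01076894 -0.52967573 -2.50341442] [ 0.04986435  0.46392156  0.55811432  1.51653814 -0.25360996  1.23579812
 -1.02134183]
```

View pics/side9.png

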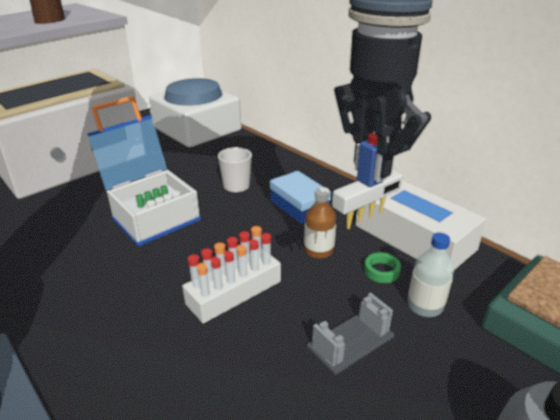

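The head is held upright and out of the holder, and the cover stands unchanged. Carrying it over at tip height ~235 mm.

```bash
python3 -m jog '[[[0,0,-0.015,0.003,0],[0,0,-0.030,0.0055,0],[0,0,-0.035,0.0064,0],[0,0,-0.035,0.0064,0],[0,0,-0.035,0.0064,0],[0,0,-0.035,0.0064,0],[0,0,-0.035,0.0064,0],[0,0,-0.035,0.0064,0]]]'
python3 -m jog '[[[0,0,-0.035,0.0064,0],[0,0,-0.035,0.0064,0],[0,0,-0.035,0.0064,0],[0,0,-0.035,0.0064,0],[0,0,-0.035,0.0064,0],[0,0,-0.035,0.0064,0],[0,0,-0.035,0.0064,0],[0,0,-0.025,0.0046,0]]]'
python3 -m jog '[[[0,0,-0.010,0.0019,-0.028],[0,0,0,0,-0.028],[0,0,0,0,0],[0,0,0,0,0],[0,0,0,0,0]]]'
python3 - <<'E'
from rig import env, grab_frame
from h import *
from scipy.spatial.transform import Rotation as Ro
np.set_printoptions(precision=4,suppress=True)
for n in ['side','scene','wrist']:
    f=grab_frame(n);pickle.dump(f,open(n+'10.pkl','wb'));cv2.imwrite(f'pics/{n}10.png',f['image'][:,:,::-1])
st=env.read_state();print(st['clock'],st['tcp_pos'],st['qpos']);print(Ro.from_euler('xyz',st['ee_rot']).as_matrix())
E
```

```text
clock: 12.5
tcp_pos: [516.8, -15.7, 309.1]
ee_rot: [-0.012, 1.569, 3.035]
contact_force: [0.8, 0.3, -1.1]
finger_gap: 25.1
clock: 13.3
tcp_pos: [492.5, 258.7, 308.8]
ee_rot: [0.201, 1.568, -3.033]
contact_force: [0.0, -0.2, -2.6]
finger_gap: 24.9
clock: 13.8
tcp_pos: [493.8, 264.1, 310.3]
ee_rot: [2.736, 1.571, -0.447]
contact_force: [-0.8, -0.4, -1.0]
finger_gap: 25.5
13.95 [493.7085 264.8916 310.2381] [-0.8779  0.3666  0.4414  1.6305 -0.1663  1.1817 -2.0101]
[[ 0.0001 -0.0403 -0.9992]
 [ 0.0001 -0.9992  0.0403]
 [-1.     -0.0001 -0.0001]]
```

View pics/side10.png

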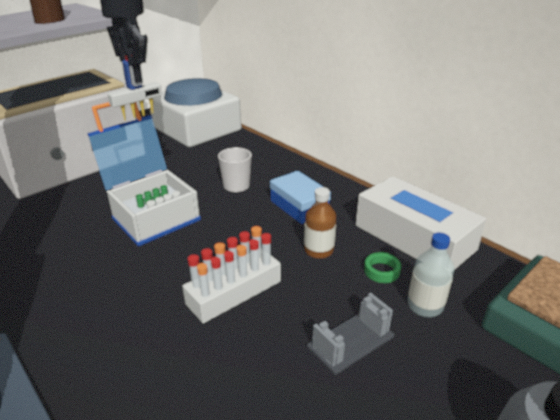

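View pics/scene10.png

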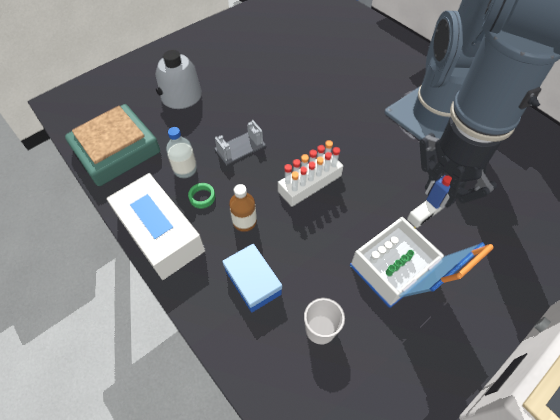

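View pics/wrist10.png

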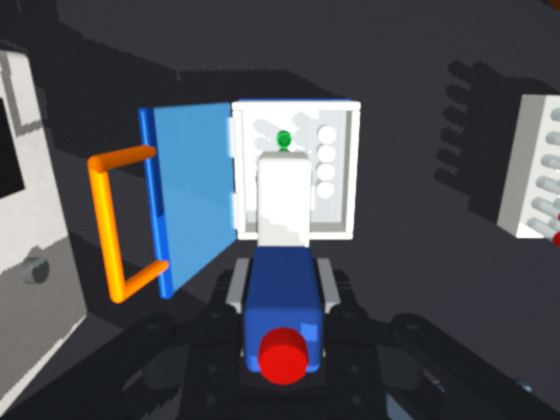

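```bash
python3 -m jog '[[[0,0.020,0,0,0],[0,0.035,0,0,0],[0,0.035,0,0,0],[0,0.025,0,0,0],[0,0.010,0,0,0],[0,0,0,0,0],[0,0,0,0,0],[0,0,0,0,0]]]'
python3 - <<'E'
from rig import env, grab_frame
from h import *
np.set_printoptions(precision=1,suppress=True)
for n in ['side','scene','wrist']:
    f=grab_frame(n);pickle.dump(f,open(n+'11.pkl','wb'))
crop(load('side11'),'g1.png',90,120,120,110,5.4)
crop(load('scene11'),'g2.png',350,170,120,110,5.4)
crop(load('wrist5'),'g3.png',325,90,135,145,4)
st=env.read_state();print(st['clock'],st['tcp_pos'])
E
```

```text
clock: 14.75
tcp_pos: [494.4, 265.9, 186.5]
ee_rot: [-2.521, 1.568, 0.581]
contact_force: [-0.2, -0.8, -1.2]
finger_gap: 25.5
14.9 [494.  265.8 186.1]
```

View pics/g1.png

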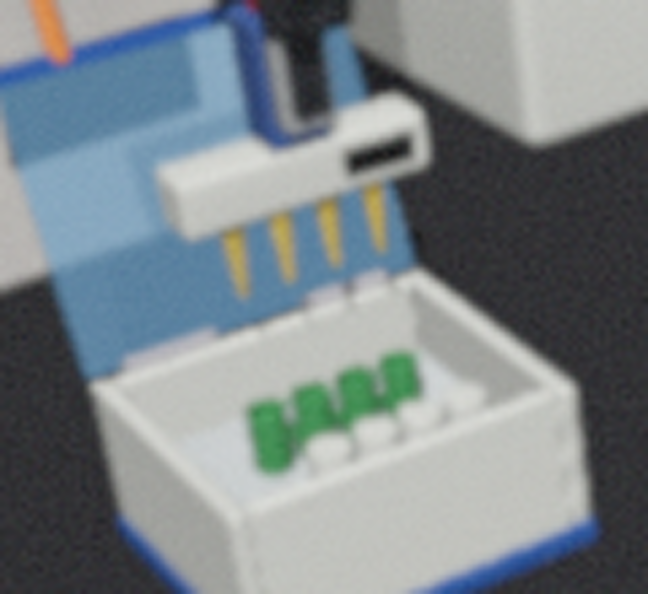

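View pics/g2.png

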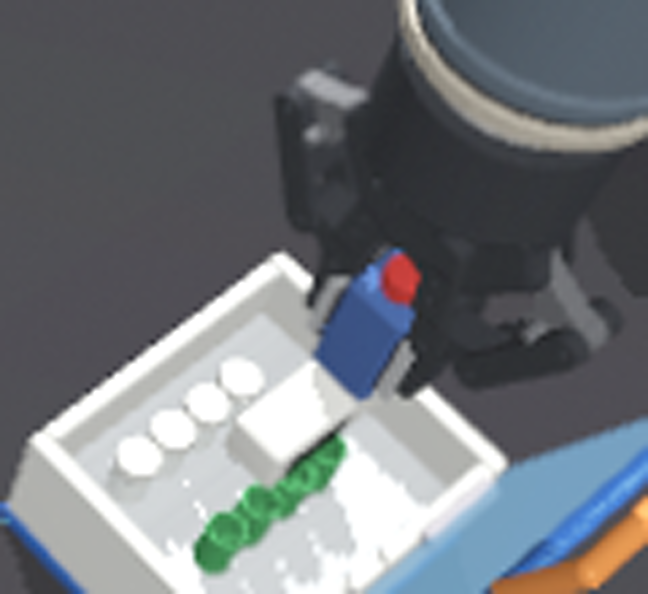

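View pics/g3.png

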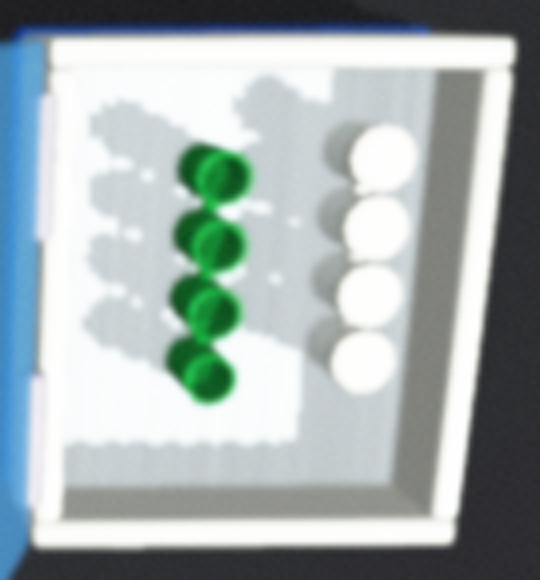

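```bash
python3 - <<'E'
from h import *
np.set_printoptions(precision=1,suppress=True)
def yaw(P): 
    v=np.polyfit(P[:,0],P[:,1],1)[0]; return round(float(np.degrees(np.arctan(v))),2)
w5,s3,d3,d11,s11=[load(n) for n in('wrist5','scene3','side3','side11','scene11')]
W=[(w5,325+x/4,90+y/4) for x,y in [(221,175),(216,246),(211,313),(206,377)]]
P=np.array([onz(*o,68) for o in W]);print('wrist5',P.mean(0),yaw(P),np.linalg.norm(P[0]-P[3]))
Sx=[(s3,380+x/15,240+y/15) for x,y in [(183,425),(275,342),(368,270),(458,197)]]
Dx=[(d3,130+x/15,180+y/15) for x,y in [(140,225),(262,180),(388,135),(508,90)]][::-1]
T=[tri([a,b]) for a,b in zip(Sx,Dx)];print('tri2',np.array([t[0] for t in T]),[t[1][0] for t in T])
T=[tri([a,b,c]) for a,b,c in zip(Sx,Dx,W)];M=np.array([t[0] for t in T]);print('tri3',M,M.mean(0),yaw(M),[t[1] for t in T])
C=np.array([onz(w5,325+x/4,90+y/4,69) for x,y in [(385,157),(376,229),(368,297),(362,361)]]);print('caps',C.mean(0),yaw(C))
for z in (111,115,119):
    N=np.array([onz(d11,90+x/5.4,120+y/5.4,z) for x,y in [(243,298),(290,283),(336,267),(380,252)]]);print(z,N.mean(0),yaw(N))
print('btn',onz(s11,350+402/5.4,170+275/5.4,186+19+34))
E
```

```text
wrist5 [492.4 264.   68. ] -2.42 60.16666027334036
tri2 [[524.3 264.6  67.8]
 [504.  264.5  68.1]
 [484.1 265.8  67.8]
 [464.6 266.6  67.8]] [1.1, 1.0, 0.7, 0.7]
tri3 [[523.6 263.7  68.2]
 [503.3 264.   68.4]
 [483.4 265.1  68.2]
 [463.8 265.9  68.2]] [493.5 264.7  68.3] -2.2 [[1.5, 1.3, 1.2], [1.1, 1.4, 1.1], [1.1, 1.0, 1.3], [1.0, 1.1, 1.2]]
caps [495.6 217.3  69. ] -2.84
111 [498.7 275.4 111. ] -2.84
115 [495.4 268.3 115. ] -2.84
119 [492.2 261.2 119. ] -2.84
btn [495.6 266.5 239. ]
```

```bash
python3 -m jog '[[[0,0.012,0.001,0.0005,0],[0,0.012,0,0,0],[0,0.008,0,0,0],[0,0,0,0,0],[0,0,0,0,0],[0,0,0,0,0],[0,0,0,0,0],[0,0,0,0,0]]]'
python3 - <<'E'
from rig import env, grab_frame
from h import *
from scipy.spatial.transform import Rotation as Ro
np.set_printoptions(precision=4,suppress=True)
for n in ['side','scene','wrist']:
    f=grab_frame(n);pickle.dump(f,open(n+'12.pkl','wb'))
crop(load('side12'),'k1.png',110,150,80,60,9)
crop(load('scene12'),'k2.png',350,170,120,110,5.4)
st=env.read_state();print(st['clock'],st['tcp_pos']);print(Ro.from_euler('xyz',st['ee_rot']).as_matrix())
E
```

```text
clock: 15.7
tcp_pos: [493.1, 264.7, 153.4]
ee_rot: [-2.447, 1.57, 0.655]
contact_force: [-0.2, -0.4, -2.2]
finger_gap: 25.6
15.85 [493.0466 264.6344 153.269 ]
[[ 0.0002 -0.0392 -0.9992]
 [ 0.0002 -0.9992  0.0392]
 [-1.     -0.0002 -0.0002]]
```

View pics/k1.png

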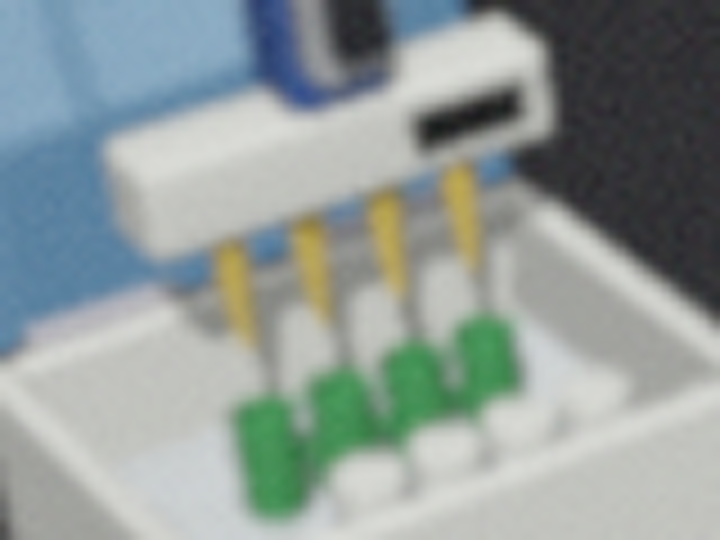

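View pics/k2.png

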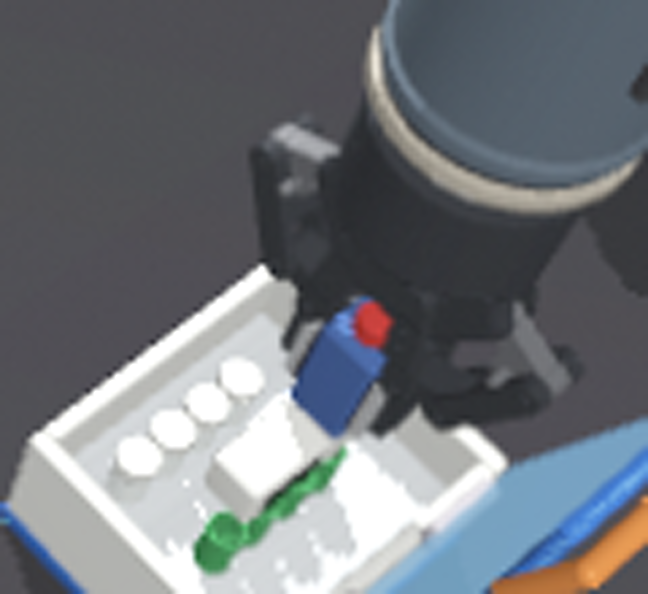

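```bash
python3 - <<'E'
from h import *
np.set_printoptions(precision=1,suppress=True)
d,s=load('side12'),load('scene12')
N=[(d,110+x/9,150+y/9) for x,y in [(250,346),(325,320),(400,296),(472,268)]]
M=[(d,110+x/9,150+y/9) for x,y in [(262,403),(340,378),(412,352),(487,323)]]
m=np.array([onz(*o,68) for o in M]);print('mouth',m.mean(0))
for z in (80,82,84,86): print(z,np.array([onz(*o,z) for o in N]).mean(0))
# bar top corners near: scene & side
X=tri([(s,350+210/5.4,170+470/5.4),(d,110+495/9,150+8/9)]);print('?',X)
X=tri([(s,350+262/5.4,170+500/5.4)]) if 0 else None
B=tri([(s,350+375/5.4,170+318/5.4)]) if 0 else None
for z in (204,206,208):print('btn',onz(s,350+373/5.4,170+322/5.4,z))
E
```

```text
mouth [494.8 264.4  68. ]
80 [497.1 271.6  80. ]
82 [495.6 268.3  82. ]
84 [494.1 264.9  84. ]
86 [492.6 261.6  86. ]
? (array([545.4, 260. , 147.2]), [6.7, 6.7])
btn [494.1 265.5 204. ]
btn [495.5 265.9 206. ]
btn [496.8 266.3 208. ]
```

```bash
python3 -m jog '[[[0,0.004,0,-0.0005,0],[0,0.003,0,0,0],[0,0,0,0,0],[0,0,0,0,0],[0,0,0,0,0],[0,0,0,0,0],[0,0,0,0,0]]]'
python3 - <<'E'
from rig import env, grab_frame
from h import *
np.set_printoptions(precision=4,suppress=True)
for n in ['side','scene','wrist']:
    f=grab_frame(n);pickle.dump(f,open(n+'13.pkl','wb'))
crop(load('side13'),'m1.png',110,155,80,60,9)
cv2.imwrite('pics/scene13.png',load('scene13')['image'][:,:,::-1])
st=env.read_state();print(st['clock'],st['tcp_pos'],st['contact_force'])
E
```

```text
clock: 16.55
tcp_pos: [493.5, 264.6, 146.2]
ee_rot: [-2.305, 1.571, 0.797]
contact_force: [0.3, 0.3, -1.2]
finger_gap: 25.2
16.7 [493.4966 264.5877 146.1556] [-0.189  -0.6904 -2.2603]
```

View pics/m1.png

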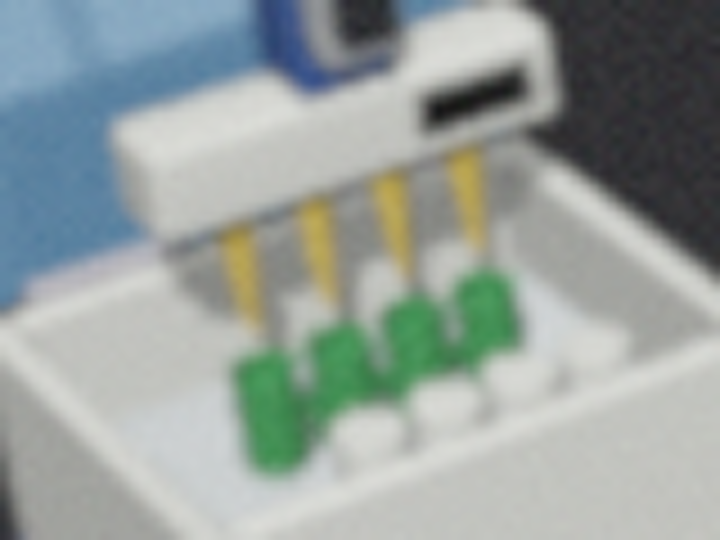

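View pics/scene13.png

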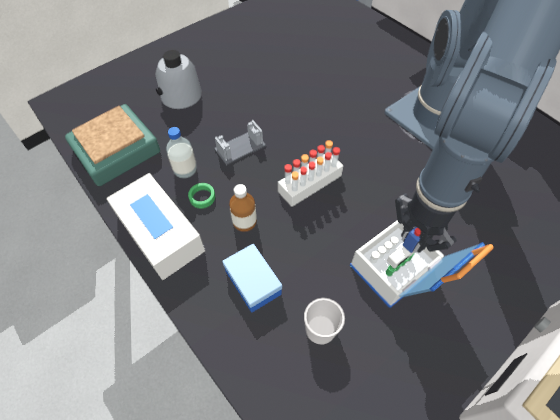

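```bash
python3 - <<'E'
from h import *
np.set_printoptions(precision=1,suppress=True)
d=load('side13')
c=np.array([493.5,264.7]);u=np.array([np.cos(np.radians(-2.3)),np.sin(np.radians(-2.3))])
for z in (68,76):
    X=np.array([[*(c+k*u),z] for k in(-30,-10,10,30)]);print(z,((proj(d,X)-[110,155])*9).tolist())
N=[(d,110+x/9,155+y/9) for x,y in [(258,331),(328,304),(404,280),(478,251)]]
for z in (74,76,78): 
    P=np.array([onz(*o,z) for o in N]);print(z,P.mean(0))
M=[(d,110+x/9,155+y/9) for x,y in [(263,359),(340,334),(412,307),(487,280)]]
print(np.array([onz(*o,68) for o in M]).mean(0))
# cover
s=load('scene13');crop(s,'n1.png',420,220,100,80,6);crop(d,'n2.png',80,80,100,110,5)
E
```

```text
68 [[258.519659885401, 361.28710539876784], [333.5848865023292, 333.7073417548076], [407.3115026008502, 306.66134611777665], [479.71985386082054, 280.13897892447585]]
76 [[253.08718095340942, 332.82390369088466], [328.52372673226915, 305.400886811365], [402.609114484627, 278.5130593126816], [475.36399389621727, 252.1501077300595]]
74 [495.5 267.9  74. ]
76 [494.1 264.7  76. ]
78 [492.6 261.4  78. ]
[494.6 263.9  68. ]
```

View pics/n1.png

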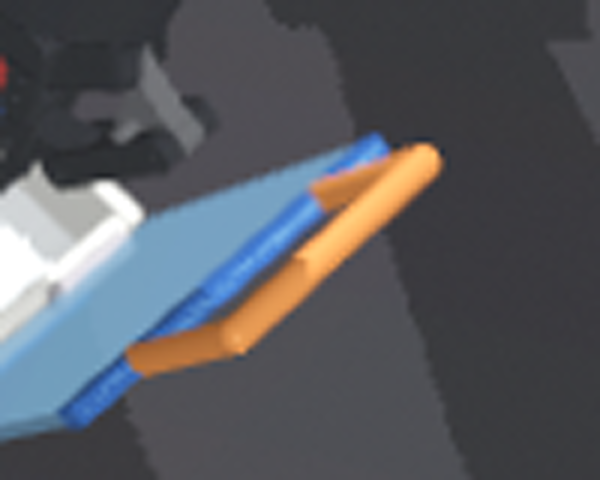

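View pics/n2.png

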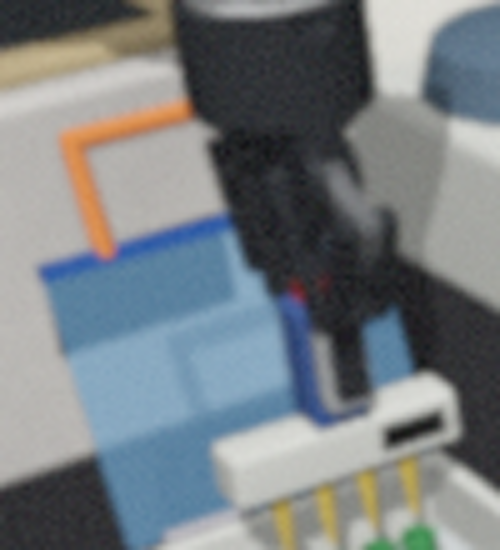

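```bash
python3 - <<'E'
from h import *
from rig import env
s=load('scene13');d=load('side13');d9=load('side9')
S=lambda x,y:(s,420+x/6,220+y/6);D=lambda x,y:(d,80+x/5,80+y/5)
B=[tri([S(428,163),D(68,141)])]
crop(d9,'n3.png',80,80,100,110,5)
h9=cv2.inRange(cv2.cvtColor(d9['image'],cv2.COLOR_RGB2HSV),(8,130,120),(20,255,255))[80:140,80:150];ys,xs=np.nonzero(h9);i=xs.argmax();print(xs[i]+80,ys[i]+80)
h4=cv2.inRange(cv2.cvtColor(load('side4')['image'],cv2.COLOR_RGB2HSV),(8,130,120),(20,255,255))[80:140,80:150];ys,xs=np.nonzero(h4);i=xs.argmax();print(xs[i]+80,ys[i]+80)
B.append(tri([S(236,338),D(262,92)]))
for X,e in B: print(X,e,np.degrees(np.arctan2(X[2]-75, -(X[1]-(317.3-0.04*(X[0]-490))))))
st=env.read_state();print(st['joint_velocities'].round(4),st['finger_gap'],st['tcp_pos'])
E
```

```text
140 114
140 114
[446.30162494 380.85542    240.46002168] [1.1, 1.1] 110.48314199965311
[536.33129319 377.23319375 239.689395  ] [0.5, 0.5] 110.5645613421848
[ 0.001   0.0007  0.0007 -0.0005 -0.0008 -0.0008 -0.0004] 25.630956343288116 [493.49655041 264.58772146 146.15558719]
```

Cover at 110.5°, tips centred within about 1 mm at z ≈ 76, arm still. Handing in.

```bash
python3 - <<'E'
from rig import env
print(env.close_job())
E
```

```text
the job is handed in; nothing more can be done
None
```

I folded the cover back and released it. Then I lifted the head out of its holder and carried it over the bench. The job was handed in at about 16.7 s with the head held above the four open green tubes.

- **Cover:** two checks on the bar in the last pictures gave about 110.5°, and its side-view pixels had not moved since release. Single-corner readings taken just before release spread from 109.1° to 111.1°, the worst of them with poor agreement between the two views.
- **Head position:** by the arm's reading it stood at (493.5, 264.6), against a measured row centre of (493.5, 264.7). The head's angle was −2.2° and the row's about −2.3°. Row-centre readings from single cameras differed by 1–2 mm, within calibration.
- **Tip height:** about 76 mm, or 8 mm above the mouths, with an uncertainty of 1–2 mm. The geometry-based estimate put the tips about 1 mm lower.
- **Stillness and contact:** the arm was still at hand-in. The pictures showed no contact with the tubes or cooler and no loose item moved.
- **Largest force noticed:** about 27 N at the wrist, while opening the cover.

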